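Alternate the disc springs on a press-pack clamp

ROBOT

A 6-joint arm with a two-finger parallel gripper is mounted at the origin on the work surface. World frame = base frame: x ahead of the robot, y to its left, z up, the work surface at z = 0. Lengths are in m, angles in rad, forces in N, time in s.
With the tool pointing down it reaches from about 0.35 to 0.8 m from the base axis. Payload 7.3 kg.
Tool frame: the origin (TCP) lies on the centre line of the jaws, within the pads' length; the fingertips stand 25 mm ahead of it and the grasp point (between the pads) lies 6 mm ahead of it (env.tip_reach is the distance from the TCP to the fingertips, in m); z points along the fingers, y is the line along which they close (so a half turn about z gives the same grasp; the last joint's range is limited). The gripper opens to 85 mm and grips with 20 to 120 N. Pads are 22 mm wide; open, the fingers measure 114 mm over their backs; the gripper's body (76 mm by 85 mm) begins 54 mm behind the grasp point. The pads swing forward as they close: fully open they stand 13 mm farther back than shut.
Start: joints at [0.97, 0.342, 1.524, -0, 1.275, -0.146], TCP at [0.231, 0.472, 0.256] pointing down, gripper open.
Joint ranges: [-2.53, 2.53], [-0.77, 2.02], [0.04, 2.7], [-1, 4.14], [0.28, 2.66], [-3.11, 3.11]. Speed limits (rad/s): [2.57, 2.57, 3.14, 3.14, 3.14, 3.14].

INTERFACE

Orientations are given as a unit quaternion [w, x, y, z].
In Python, from cell import env gives the robot as it stands. The module is installed in compiled form; this text tells all that it offers.
- The arm moves only by the shell command python3 -m pendant 'ROWS' [FORCE]. ROWS is JSON, a list of rows, each a list of 3 entries, a list of its own where there are three numbers: the turn, a rotation vector about the tool's x, y, z in rad, then the shift along the tool's x, y, z in mm, then the closure, from -1 (fully open) to 1 (shut). A call has 1 to 20 rows; each row is the pose to reach, as a shift and turn from the pose commanded when the call began, along the tool's axes at that moment; what a row does not reach only later rows make up. A row lasts 1/10 s, in which the tool goes at most 50 mm and 8.59 degrees, less where a joint would pass 70% of its speed; a pose out of reach is approached as far as the arm can. A call with a gripper value outside its range is refused whole. The fingers move at their own pace and stop on an object; FORCE is the grip in N (left out, the last holds). Time passes only in rows, so rows that repeat a pose let the fingers close. It gives the time, the measured TCP pose, the force, the opening and the grip force at its end, in the units of the state.
- env.observe(): the state, without advancing time (a new reading comes with each control period).
- env.read_camera(name): name is "scene" or "top"; returns (picture, depth): 420x560x3 uint8, red, green, blue; 420x560 float32, m along the optical axis (not along the pixel's ray), 0 where there is no reading.
- env.camera_params(name): a dict with "fx", "fy", "cx", "cy" (pixels), "xyz" and "rotation" of the camera in the world. Camera axes: x right, y down, z forward; pixel columns grow to the right and rows downward; lengths in m; the calibration is good to about 2 mm. A picture is of the moment at which its call begins. camera_params takes no time and is no camera call.
- env.sign_off(): hands the job in; it is judged then, once.
The state is a dict: "clock": time; "qpos": joint angles; "qvel": joint speeds; "tau": joint torques, N m; "ee_pos": TCP position; "tool_rot": TCP orientation; "contact_force": force on the tool from outside, world axes, zero at the start; "torque": the same for the moment, N m; "finger_gap": opening from 0.0 (shut) to 1.0 (fully open); "finger_force": force on a finger pad.
Only numpy, scipy, OpenCV 4.12 (cv2) and the standard library are available. Lean on these libraries where they do the work, as an engineer would, in place of code of your own. Each camera call takes 0.05 s, during which the arm holds its last target. There are 200 camera calls.

TASK

One disc spring is already on the clamp's arbor. Take two more from the nest and stack them on it so that the three face alternately: the second the opposite way up from the first, the third the same way up as the first, each lying flat and leaving the spare on the nest. Then swing the keeper bar fully back over the stack and let go; leave the other things on the bench alone.

Things in the scene. Friction and masses are not known exactly. Their poses are not given: they have to be found in the camera images.
- clamp: fixed clamp: aluminium heat sink 12 mm thick (x -55 to 55, y -60 to 130 mm in its frame), on it a white capsule 52 mm across and an upright steel arbor 24 mm in diameter, top 65 mm above the bench, its last 6 mm tapering to 18. Origin on the bench under the arbor's axis, z up. One spring lies on the capsule round the arbor. The keeper's post (14 mm thick) stands 80 mm from the arbor in +y
- seat (a point): point on the arbor's axis on the capsule's top, 25 mm above the bench, where the first spring rests; springs stacked alternately add 9 mm each
- keeper (a joint): angle of the keeper bar about its post, rad: 0 = stop, bar lies over the arbor (keeper fully closed); it grows anticlockwise seen from above to 2.1; starts open at 1.3 to 1.9, stays where left, light friction (about 0.04 N m). The bar is 16 mm wide, 8 mm thick, its underside 68 mm above the bench
- keeper_knob (a point): middle of the keeper's upright black knob: 14 mm in diameter, standing from 76 to 102 mm above the bench (17 mm wide foot in the lowest 3 mm) at the bar's free end, 112 mm from the pivot
- keeper_pivot (a point): point on the keeper's vertical pivot axis, 76 mm above the bench
- nest: fixed grey plastic nest, 165 x 165 x 12 mm, origin on the bench under its centre; three round lands of 50 mm diameter rise to 25 mm above the bench, about 100 mm apart, one spring lying loose on each
- disc1: plain steel disc spring (conical washer), one of four alike: 56 mm outside (up to 57.5 across), bore 27, 9 mm high, 60 g. Origin on its axis at half height; z axis points to the crown (small face round the bore, at z 4.5 mm); the wide rim, a vertical 4.5 mm band, spans z -4.5 to 0 mm. It starts crown up, on the arbor or on the nest
- disc2: plain steel disc spring (conical washer), one of four alike: 56 mm outside (up to 57.5 across), bore 27, 9 mm high, 60 g. Origin on its axis at half height; z axis points to the crown (small face round the bore, at z 4.5 mm); the wide rim, a vertical 4.5 mm band, spans z -4.5 to 0 mm. It starts crown down, on the arbor or on the nest
- disc3: plain steel disc spring (conical washer), one of four alike: 56 mm outside (up to 57.5 across), bore 27, 9 mm high, 60 g. Origin on its axis at half height; z axis points to the crown (small face round the bore, at z 4.5 mm); the wide rim, a vertical 4.5 mm band, spans z -4.5 to 0 mm. It starts crown up, on the nest
- disc4: plain steel disc spring (conical washer), one of four alike: 56 mm outside (up to 57.5 across), bore 27, 9 mm high, 60 g. Origin on its axis at half height; z axis points to the crown (small face round the bore, at z 4.5 mm); the wide rim, a vertical 4.5 mm band, spans z -4.5 to 0 mm. It starts crown down, on the nest
- spool: bystander: aluminium spool, 60 mm across, 36 mm high, origin under its centre; leave alone
- jar: bystander: white jar with black lid, 52 mm across, 65 mm high, origin under its centre; leave alone
- driver: bystander: black-handled screwdriver, 170 mm long, lying on the bench; leave alone
Mind the look-alikes: they are no part of the job. Leave any purple or yellow look-alike of the disc3 alone.

How it is judged:
By the outcome, as a careful person would: the job done as asked, in the order asked, and still so for the second after the job is handed in, with the robot touching nothing.
It also fails if it takes over 58 s, if anything falls off the work surface, if the arm or the gripper's body presses on something with over 40 N, if the wrist force passes 120 N, or if a joint passes its speed limit or range.

## Working session

There is one attempt and no reset: what is moved stays moved. The work goes in short steps, Python scripts to look and compute and a shell command to move; the robot and the scene stay as the last step left them, time stands still between calls to the robot, and variables do not carry over. Pictures are saved under pics/ and viewed, at most 10 in all, crops included, and the job is handed in when it is done.

```bash
mkdir -p pics; cat > h.py <<'E'
import numpy as np, cv2
from cell import env
def cam(n):
    im,d=env.read_camera(n); return im,d,env.camera_params(n)
def pts(d,p):
    v,u=np.mgrid[:d.shape[0],:d.shape[1]]
    c=np.stack([(u-p['cx'])/p['fx']*d,(v-p['cy'])/p['fy']*d,d],-1)
    return c@R(p).T+np.array(p['xyz'])
def R(p):
    r=np.array(p['rotation'],float)
    if r.shape==(3,3): return r
    from scipy.spatial.transform import Rotation as Ro
    return Ro.from_quat([r[1],r[2],r[3],r[0]]).as_matrix()
def ray(u,v,z,p):
    c=R(p)@np.array([(u-p['cx'])/p['fx'],(v-p['cy'])/p['fy'],1]); o=np.array(p['xyz'])
    return o+c*(z-o[2])/c[2]
E
python3 - <<'E'
from h import *
for n in('top','scene'):
    im,d,p=cam(n); cv2.imwrite(f'pics/{n}0.png',im[...,::-1]); np.savez(f'{n}0.npz',im=im,d=d)
    print(n,p)
s=env.observe();print({k:np.round(v,3) for k,v in s.items()})
E
```

```text
top {'fx': 449.5978575565457, 'fy': 449.5978575565457, 'cx': 269.7034467485352, 'cy': 197.8697343594248, 'xyz': array([ 0.4136953 , -0.00289639,  1.1092848 ]), 'rotation': array([-0.03652886,  0.70620033, -0.70567163,  0.04443283])}
scene {'fx': 388.3883878762391, 'fy': 388.3883878762391, 'cx': 275.4737193644866, 'cy': 206.1530881760472, 'xyz': array([ 1.26731656, -0.03820725,  0.62733192]), 'rotation': array([-0.327349  ,  0.62229316,  0.63506246, -0.31982734])}
{'clock': np.float64(0.1), 'qpos': array([ 0.97 ,  0.343,  1.525,  0.   ,  1.275, -0.146]), 'qvel': array([ 0.002, -0.002, -0.003,  0.   , -0.   ,  0.001]), 'tau': array([ 2.0000e-03, -4.3445e+01, -2.4649e+01, -0.0000e+00,  5.0000e-03,
        0.0000e+00]), 'ee_pos': array([0.23 , 0.471, 0.256]), 'tool_rot': array([-0.   ,  0.225,  0.974, -0.001]), 'contact_force': array([-0.149, -0.523, -0.09 ]), 'torque': array([-0.028, -0.046,  0.038]), 'finger_force': np.float64(0.0), 'finger_gap': np.float64(1.001)}
```

View pics/top0.png

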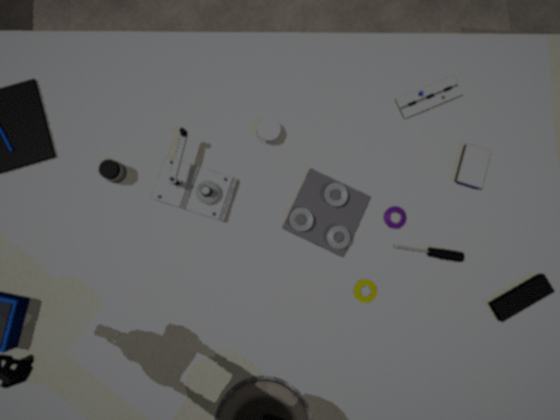

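View pics/scene0.png

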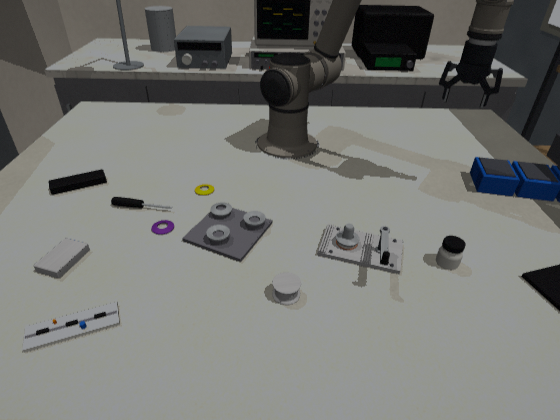

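Top view: the nest holds steel rings at (336,194), (301,219) and (338,237). The arbor is at (207,190), with the keeper pivot at (177,182) and knob at (183,132). The purple (395,217) and yellow (365,291) rings are the look-alikes and stay put. The three grey rings on the nest and the one on the arbor fit the description. Next I'll get which way up each lies, plus an enlarged crop.

```bash
cat > m.py <<'E'
from h import *
T=np.load('top0.npz');p=env.camera_params('top');P=pts(T['d'],p)
S=np.load('scene0.npz');q=env.camera_params('scene');Q=pts(S['d'],q)
print('bench z',np.median(P[280:320,200:300,2]),np.median(Q[320:380,200:250,2]))
z0=np.median(P[280:320,200:300,2])
for n,(u,v) in dict(A=(336,194),B=(301,219),C=(338,237),arb=(207,190)).items():
    g=ray(u,v,.03,p)
    # ring centre from depth: pts above 27mm
    near=(np.hypot(P[...,0]-g[0],P[...,1]-g[1])<.04)
    m=near&(P[...,2]-z0>.022)
    cnt=max(cv2.findContours(m.astype('uint8'),0,2)[0],key=cv2.contourArea)
    (cu,cv),r=cv2.minEnclosingCircle(cnt);c=ray(cu,cv,.031,p)
    rr=np.hypot(P[...,0]-c[0],P[...,1]-c[1])*1000
    print(n,np.round((cu,cv,r),1),np.round(c*1000,1),'prof',[(a,round(float(np.median(P[...,2][(rr>=a)&(rr<a+3)]-z0)*1000),1)) for a in range(0,33,3)])
    rq=np.hypot(Q[...,0]-c[0],Q[...,1]-c[1])*1000
    print('   scene',[(a,round(float(np.median(Q[...,2][(rq>=a)&(rq<a+3)])*1000),1)) for a in range(0,33,3)])
def crop(im,a,b,c,d,s): return cv2.resize(im[b:d,a:c,::-1],None,fx=s,fy=s,interpolation=2)
a=crop(T['im'],150,120,360,260,3.8);b=crop(S['im'],180,195,410,275,3.47)
cv2.imwrite('pics/crop.png',np.vstack([a[:, :798],b[:,:798]])[:2000])
x=np.vstack([a[:, :798],b[:,:798]]);cv2.imwrite('pics/crop.png',cv2.resize(x,(int(x.shape[1]*600/x.shape[0]),600)))
E
python3 m.py
```

```text
bench z 0.00018715954675296853 -0.0008511814785946981
A [335.1 194.   11.7] [ 547.5 -173.2   31. ] prof [(0, 23.7), (3, 24.1), (6, 25.0), (9, 25.7), (12, 28.7), (15, 30.5), (18, 32.4), (21, 33.5), (24, 34.0), (27, 15.1), (30, 12.5)]
   scene [(0, 23.4), (3, 24.0), (6, 23.8), (9, 24.7), (12, 28.1), (15, 29.9), (18, 31.1), (21, 21.9), (24, 31.3), (27, 30.0), (30, 11.4)]
B [300.7 218.8  11.8] [487.3 -89.4  31. ] prof [(0, 24.4), (3, 25.1), (6, 25.4), (9, 25.5), (12, 28.1), (15, 30.9), (18, 32.0), (21, 33.4), (24, 34.5), (27, 22.7), (30, 12.5)]
   scene [(0, 24.4), (3, 25.0), (6, 24.5), (9, 23.9), (12, 26.2), (15, 29.1), (18, 31.0), (21, 23.3), (24, 30.8), (27, 12.5), (30, 10.7)]
C [337.9 236.6  11.8] [ 444.7 -178.3   31. ] prof [(0, 24.7), (3, 25.0), (6, 25.4), (9, 25.5), (12, 31.8), (15, 34.0), (18, 33.5), (21, 31.8), (24, 29.7), (27, 15.5), (30, 12.2)]
   scene [(0, 26.2), (3, 24.2), (6, 24.5), (9, 25.8), (12, 31.6), (15, 32.3), (18, 31.3), (21, 20.1), (24, 24.6), (27, 25.8), (30, 11.1)]
arb [206.8 191.5  11.7] [553.  136.9  31. ] prof [(0, 65.8), (3, 65.6), (6, 65.3), (9, 59.4), (12, 34.7), (15, 34.4), (18, 33.7), (21, 32.6), (24, 31.0), (27, 23.6), (30, 12.4)]
   scene [(0, 63.5), (3, 64.4), (6, 63.0), (9, 48.9), (12, 38.0), (15, 32.8), (18, 32.2), (21, 20.3), (24, 25.8), (27, 12.9), (30, 11.5)]
```

View pics/crop.png

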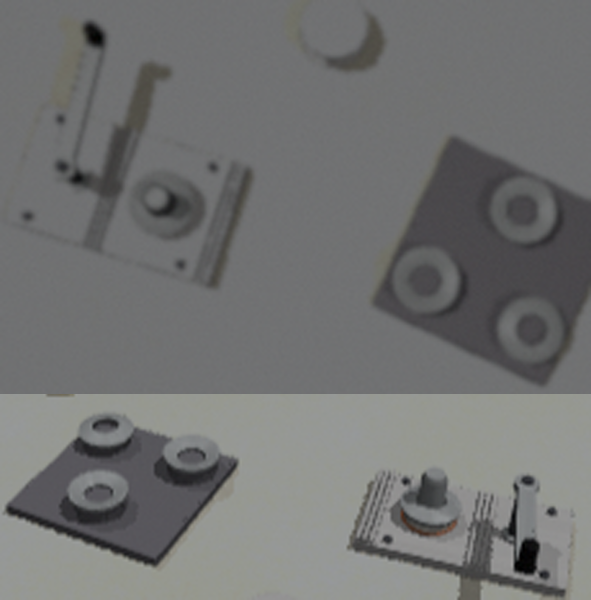

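Crop: A (336,194) and B (301,219) are dished, so crown down. C (338,237) and the one on the arbor are crown up, and the depth profiles agree. The second spring will therefore be B (crown down) and the third C (crown up), with A left as the spare. No flipping is needed.

```bash
cat > m2.py <<'E'
from h import *
T=np.load('top0.npz');p=env.camera_params('top');P=pts(T['d'],p)
def mean(c,r,lo,hi):
    m=(np.hypot(P[...,0]-c[0],P[...,1]-c[1])<r)&(P[...,2]>lo)&(P[...,2]<hi);return P[m][:,:3].mean(0)*1000,m.sum()
B=mean((.4873,-.0894),.033,.027,.04);C=mean((.4447,-.1783),.033,.0265,.04);A=mean((.5475,-.1732),.033,.027,.04)
arb=mean((.55,.135),.03,.061,.07)
k=mean(ray(183,132,.1,p),.015,.088,.11);pv=mean(ray(177,182,.08,p),.012,.066,.1)
for n,x in dict(A=A,B=B,C=C,arb=arb,knob=k,piv=pv).items(): print(n,np.round(x[0],1),x[1])
bar=(np.hypot(P[...,0]-k[0][0]/1e3,P[...,1]-k[0][1]/1e3)<.13)&(P[...,2]>.07)&(P[...,2]<.085)
print(bar.sum(),cv2.fitLine((P[bar][:,:2]*1000).astype('float32'),2,0,.1,.1).ravel(), 'kp',np.linalg.norm(k[0][:2]-pv[0][:2]),'pa',np.linalg.norm(arb[0][:2]-pv[0][:2]))
print(env.tip_reach)
# tool shift to B
from scipy.spatial.transform import Rotation as Ro
s=env.observe();w=s['tool_rot'];M=Ro.from_quat([w[1],w[2],w[3],w[0]]).as_matrix();print(M.round(3),s['ee_pos']*1000)
for n,x in dict(B=B,C=C,arb=arb).items(): print(n,(M.T@(np.r_[x[0][:2],100]-s['ee_pos']*1000)).round(1))
E
python3 m2.py
```

```text
A [ 547.3 -173.1   32.8] 343
B [487.1 -89.1  32.8] 354
C [ 444.6 -178.2   32. ] 360
arb [552.6 136.7  65.2] 65
knob [685.1 187.  100.1] 38
piv [572.8 206.7  76. ] 20
389 [ 9.7235584e-01 -2.3350403e-01  6.2451355e+02  2.0163060e+02] kp 113.99502364628539 pa 72.86792777278016
0.025
[[-0.898  0.439 -0.001]
 [ 0.439  0.898 -0.001]
 [ 0.    -0.001 -1.   ]] [230.40784711 471.38187937 255.69289144]
B [-476.8 -390.5  156.1]
C [-477.8 -489.2  156.3]
arb [-436.5 -158.9  155.8]
```

```bash
python3 -m pendant '[[[0,0,0],[-477,-390,130],-1],[[0,0,0],[-477,-390,130],-1],[[0,0,0],[-477,-390,130],-1],[[0,0,0],[-477,-390,130],-1],[[0,0,0],[-477,-390,130],-1],[[0,0,0],[-477,-390,130],-1],[[0,0,0],[-477,-390,130],-1],[[0,0,0],[-477,-390,130],-1],[[0,0,0],[-477,-390,130],-1],[[0,0,0],[-477,-390,130],-1],[[0,0,0],[-477,-390,130],-1],[[0,0,0],[-477,-390,130],-1],[[0,0,0],[-477,-390,130],-1],[[0,0,0],[-477,-390,130],-1],[[0,0,0],[-477,-390,130],-1],[[0,0,0],[-477,-390,130],-1],[[0,0,0],[-477,-390,130],-1]]' 20
```

```text
clock: 1.8
ee_pos: [0.4875, -0.087, 0.1266]
tool_rot: [0.0, 0.225, 0.974, 0.0]
contact_force: [-0.4, 0.2, -0.4]
finger_gap: 1.003
finger_force: 0.0
```

```bash
python3 -m pendant '[[[0,0,0],[0,0,45],-1],[[0,0,0],[0,0,70],-1],[[0,0,0],[0,0,84],-1],[[0,0,0],[0,0,84],-1],[[0,0,0],[0,0,84],0],[[0,0,0],[0,0,84],0.5],[[0,0,0],[0,0,84],0.5],[[0,0,0],[0,0,84],0.5],[[0,0,0],[0,0,84],0.5]]' 20
```

```text
clock: 2.7
ee_pos: [0.4885, -0.0881, 0.0439]
tool_rot: [0.001, 0.225, 0.974, 0.0]
contact_force: [-0.0, 1.7, 4.1]
finger_gap: 0.648
finger_force: 20.1
```

```bash
python3 -c "
from cell import env
print(env.observe()['qpos'].round(2))"; python3 -m pendant '[[[0,0,0],[0,0,0],-0.8],[[0,0,0],[0,0,0],-0.8],[[0,0,0],[0,0,0],-0.8],[[0,0,0],[0,0,0],-0.8]]'
```

```text
[-0.33  0.57  1.85  0.    0.72 -1.45]
clock: 3.1
ee_pos: [0.4878, -0.0883, 0.0424]
tool_rot: [0.0, 0.225, 0.974, 0.0]
contact_force: [-0.0, -0.5, 1.0]
finger_gap: 0.898
finger_force: 0.0
```

```bash
python3 -m pendant '[[[0,0,0.15],[0,0,0],-0.8],[[0,0,0.3],[0,0,0],-0.8],[[0,0,0.45],[0,0,0],-0.8],[[0,0,0.6],[0,0,0],-0.8],[[0,0,0.75],[0,0,0],-0.8],[[0,0,0.9],[0,0,0],-0.8],[[0,0,1.05],[0,0,0],-0.8],[[0,0,1.2],[0,0,0],-0.8],[[0,0,1.35],[0,0,0],-0.8],[[0,0,1.5],[0,0,0],-0.8],[[0,0,1.57],[0,0,0],-0.8],[[0,0,1.57],[0,0,0],-0.8],[[0,0,1.57],[0,0,0],0.5],[[0,0,1.57],[0,0,0],0.5],[[0,0,1.57],[0,0,0],0.5],[[0,0,1.57],[0,0,0],0.5]]' 20
python3 -m pendant '[[[0,0,0],[0,0,0],0.5],[[0,0,0],[0,0,0],0.5]]' 40
```

```text
clock: 4.7
ee_pos: [0.4878, -0.0882, 0.0426]
tool_rot: [0.0, 0.848, 0.53, 0.0]
contact_force: [-0.4, 0.0, 4.8]
finger_gap: 0.642
finger_force: 20.6
clock: 4.9
ee_pos: [0.4879, -0.0882, 0.0428]
tool_rot: [0.0, 0.848, 0.53, 0.0]
contact_force: [-2.5, 0.7, 8.2]
finger_gap: 0.634
finger_force: 40.5
```

```bash
python3 -m pendant '[[[0,0,0],[0,0,-15],0.5],[[0,0,0],[0,0,-45],0.5],[[0,0,0],[0,0,-75],0.5],[[0,0,0],[35,-6,-75],0.5],[[0,0,0],[75,-13,-75],0.5],[[0,0,0],[115,-20,-75],0.5],[[0,0,0],[155,-27,-75],0.5],[[0,0,0],[190,-33,-70],0.5],[[0,0,0],[220,-38,-65],0.5],[[0,0,0],[231,-40,-60],0.5],[[0,0,0],[231,-40,-60],0.5],[[0,0,0],[231,-40,-60],0.5],[[0,0,0],[231,-40,-60],0.5]]'
python3 - <<'E'
from h import *
im,d,p=cam('scene');np.savez('scene1.npz',im=im,d=d);cv2.imwrite('pics/s1.png',cv2.resize(im[170:280,290:440,::-1],None,fx=5,fy=5,interpolation=2))
s=env.observe();print(s['ee_pos'],s['tool_rot'])
E
```

```text
clock: 6.2
ee_pos: [0.553, 0.1356, 0.1024]
tool_rot: [0.0, 0.848, 0.529, -0.0]
contact_force: [0.6, 0.1, -0.9]
finger_gap: 0.637
finger_force: 42.4
[0.55316143 0.13557283 0.10257558] [1.06566953e-04 8.48518691e-01 5.29165399e-01 3.63184390e-05]
```

View pics/s1.png

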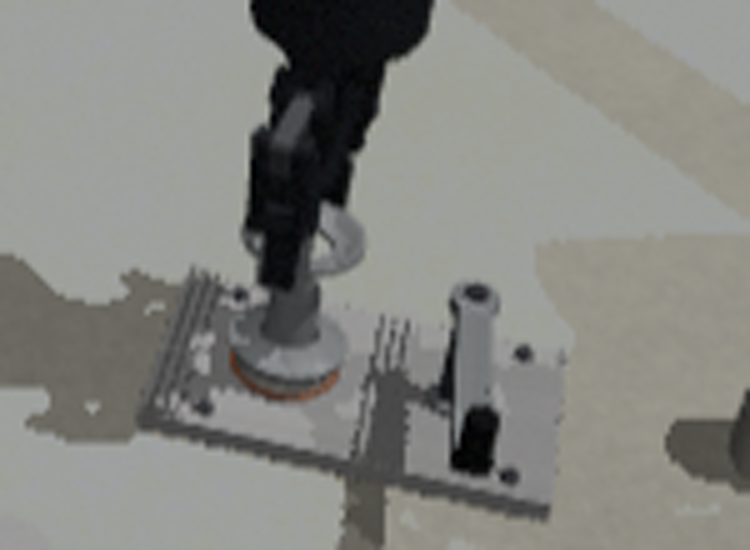

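The held spring (crop ~(304,235)) hangs level just above the arbor (291,300), and the near finger partly hides it. I'll compare the two in 3D from this one view.

```bash
cat > rel.py <<'E'
from h import *
import sys
from scipy.optimize import least_squares
S=np.load(sys.argv[1]);zt=float(sys.argv[2]);q=env.camera_params('scene');Q=pts(S['d'],q)*1000;im=S['im'].astype(int)
bright=im.sum(2)>150
def fit(m,r):
    X=Q[m][:,:2];f=lambda c:np.hypot(X[:,0]-c[0],X[:,1]-c[1])-r
    o=least_squares(f,[X[:,0].mean()-5,X[:,1].mean()],loss='soft_l1');return o.x.round(1),len(X),np.abs(o.fun).mean().round(2),X.min(0).round(0),X.max(0).round(0)
near=np.hypot(Q[...,0]-553,Q[...,1]-137)<45
print('arbor',fit(near&(Q[...,2]>40)&(Q[...,2]<60)&(np.hypot(Q[...,0]-553,Q[...,1]-137)<22),12))
z=Q[...,2]
m=near&bright&(z>zt-14)&(z<zt+4)
# silhouette columns of held disc and lower parts, on plane x=553
def yx(u,v):
    c=R(q)@np.array([(u-q['cx'])/q['fx'],(v-q['cy'])/q['fy'],1]);o=q['xyz']*1000;t=(553-o[0])/c[0];return (o+c*t).round(1)
vv,uu=np.nonzero(m);print('disc px',uu.min(),uu.max(),vv.min(),vv.max(),len(uu))
for n,(a,b) in dict(held=((242,242),(366,242)),arb=((263,320),(320,320)),ring=((230,342),(349,342))).items():
    A=yx(290+a[0]/5,170+a[1]/5);B=yx(290+b[0]/5,170+b[1]/5);print(n,A,B,(A+B)/2)
out=m&(np.abs(np.hypot(Q[...,0]-553,Q[...,1]-136)-28)<6)
print('rim',fit(out,28))
E
python3 rel.py scene1.npz 94
```

```text
arbor (array([551.4, 135.9]), 64, np.float64(0.79), array([546., 124.]), array([565., 147.]))
disc px 338 362 210 229 154
held [553.  108.6  86.3] [553.  165.6  87.8] [553.   137.1   87.05]
arb [553.  123.7  40.1] [553.  150.7  40.8] [553.   137.2   40.45]
ring [553.  109.6  26.1] [553.  166.4  27.6] [553.   138.    26.85]
rim (array([553.4, 134.2]), 80, np.float64(1.89), array([528., 106.]), array([586., 162.]))
```

```bash
python3 -m pendant '[[[0,0,0],[0,0,15],0.5],[[0,0,0],[0,0,22],0.5],[[0,0,0],[0,0,25],0.5],[[0,0,0],[0,0,25],0.5]]'; python3 -m pendant '[[[0,0,0],[0,0,2],0.5],[[0,0,0],[0,0,4],0.5],[[0,0,0],[0,0,4],0.5]]'
```

```text
clock: 6.65
ee_pos: [0.553, 0.1365, 0.0771]
tool_rot: [-0.0, 0.848, 0.53, -0.0]
contact_force: [0.3, -0.2, -0.4]
finger_gap: 0.633
finger_force: 42.4
clock: 6.95
ee_pos: [0.553, 0.1369, 0.0732]
tool_rot: [-0.0, 0.848, 0.53, -0.0]
contact_force: [-0.8, -0.3, -0.2]
finger_gap: 0.634
finger_force: 42.3
```

```bash
python3 -m pendant '[[[0,0,0],[0,0,6],0.5],[[0,0,0],[0,0,12],0.5],[[0,0,0],[0,0,17],0.5],[[0,0,0],[0,0,17],0.5],[[0,0,0],[0,0,17],0.5]]'
```

```text
clock: 7.45
ee_pos: [0.553, 0.1369, 0.0559]
tool_rot: [-0.0, 0.848, 0.53, -0.0]
contact_force: [-1.2, -0.9, -1.2]
finger_gap: 0.636
finger_force: 42.3
```

Clean. Lower a little more, release, rise.

```bash
python3 -m pendant '[[[0,0,0],[0,0,2],0.5],[[0,0,0],[0,0,2],0.5],[[0,0,0],[0,0,2],-0.3],[[0,0,0],[0,0,2],-0.6],[[0,0,0],[0,0,2],-0.8],[[0,0,0],[0,0,2],-0.8],[[0,0,0],[0,0,2],-0.8],[[0,0,0],[0,0,-20],-0.8],[[0,0,0],[0,0,-50],-0.8],[[0,0,0],[0,0,-75],-0.8],[[0,0,0],[0,0,-75],-0.8]]'
python3 - <<'E'
from h import *
im,d,p=cam('scene');np.savez('scene2.npz',im=im,d=d);cv2.imwrite('pics/s2.png',cv2.resize(im[170:280,290:440,::-1],None,fx=5,fy=5,interpolation=2))
from scipy.spatial.transform import Rotation as Ro
s=env.observe();w=s['tool_rot'];M=Ro.from_quat([w[1],w[2],w[3],w[0]]).as_matrix();print(s['ee_pos'],s['qpos'].round(2))
for n,x in dict(C=(445.1,-177.5),arb=(553,137)).items(): print(n,(M.T@(np.r_[x,100]-s['ee_pos']*1000)).round(1))
E
```

```text
clock: 8.55
ee_pos: [0.5553, 0.1372, 0.135]
tool_rot: [0.002, 0.848, 0.53, 0.003]
contact_force: [0.4, -0.1, 0.9]
finger_gap: 0.894
finger_force: 0.0
[0.55426691 0.13705199 0.13308361] [0.11 0.54 1.56 0.   1.03 0.56]
C [-330.6   39.7   32.5]
arb [-0.7 -1.2 33.1]
```

View pics/s2.png

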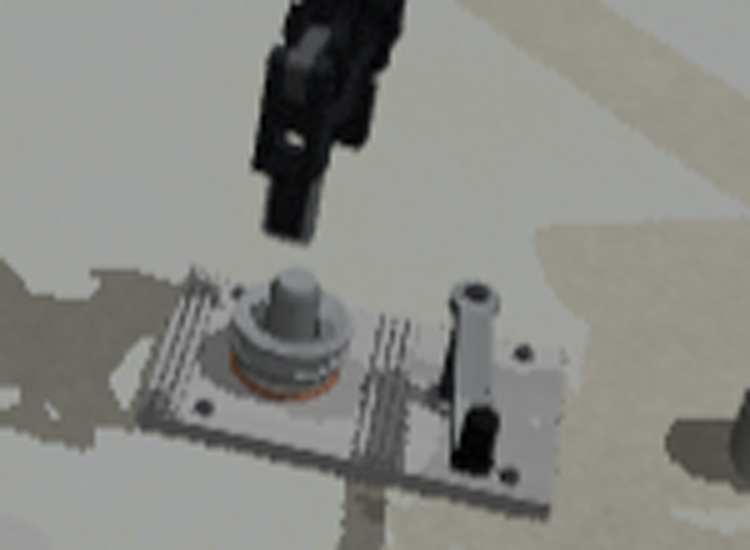

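Second spring sits flat, crown down, on the first (crop (290,330)). Now C: turn a quarter on the way, squeeze, turn back and squeeze again to centre it.

```bash
python3 -m pendant '[[[0,0,-0.15],[-30,4,0],-0.8],[[0,0,-0.3],[-65,8,0],-0.8],[[0,0,-0.45],[-100,12,0],-0.8],[[0,0,-0.6],[-135,17,0],-0.8],[[0,0,-0.75],[-170,21,0],-0.8],[[0,0,-0.9],[-205,25,0],-0.8],[[0,0,-1.05],[-240,29,0],-0.8],[[0,0,-1.2],[-275,33,0],-0.8],[[0,0,-1.35],[-305,37,0],-0.8],[[0,0,-1.5],[-330,40,10],-0.8],[[0,0,-1.57],[-330,40,40],-0.8],[[0,0,-1.57],[-330,40,60],-0.8],[[0,0,-1.57],[-330,40,60],-0.8],[[0,0,-1.57],[-330,40,60],-0.8]]' 20
```

```text
clock: 10.0
ee_pos: [0.4441, -0.177, 0.0709]
tool_rot: [-0.001, 0.226, 0.974, 0.0]
contact_force: [0.4, 0.4, 0.5]
finger_gap: 0.901
finger_force: 0.0
```

```bash
python3 -m pendant '[[[0,0,0],[0,0,15],-0.8],[[0,0,0],[0,0,27],-0.8],[[0,0,0],[0,0,30],-0.8],[[0,0,0],[0,0,30],-0.8],[[0,0,0],[0,0,30],0.5],[[0,0,0],[0,0,30],0.5],[[0,0,0],[0,0,30],0.5],[[0,0,0],[0,0,30],0.5],[[0,0,0],[0,0,30],-0.8],[[0,0,0],[0,0,30],-0.8],[[0,0,0],[0,0,30],-0.8],[[0,0,0],[0,0,30],-0.8]]' 20
python3 -m pendant '[[[0,0,0.15],[0,0,0],-0.8],[[0,0,0.3],[0,0,0],-0.8],[[0,0,0.45],[0,0,0],-0.8],[[0,0,0.6],[0,0,0],-0.8],[[0,0,0.75],[0,0,0],-0.8],[[0,0,0.9],[0,0,0],-0.8],[[0,0,1.05],[0,0,0],-0.8],[[0,0,1.2],[0,0,0],-0.8],[[0,0,1.35],[0,0,0],-0.8],[[0,0,1.5],[0,0,0],-0.8],[[0,0,1.57],[0,0,0],-0.8],[[0,0,1.57],[0,0,0],-0.8],[[0,0,1.57],[0,0,0],0.5],[[0,0,1.57],[0,0,0],0.5],[[0,0,1.57],[0,0,0],0.5],[[0,0,1.57],[0,0,0],0.5]]' 20
python3 -m pendant '[[[0,0,0],[0,0,0],0.5],[[0,0,0],[0,0,0],0.5]]' 40
```

```text
clock: 11.2
ee_pos: [0.4444, -0.1771, 0.0412]
tool_rot: [-0.0, 0.225, 0.974, 0.0]
contact_force: [-0.1, 1.0, -0.2]
finger_gap: 0.902
finger_force: 0.0
clock: 12.8
ee_pos: [0.4444, -0.1772, 0.0416]
tool_rot: [0.0, 0.848, 0.53, 0.0]
contact_force: [-1.3, 1.0, 6.4]
finger_gap: 0.645
finger_force: 20.5
clock: 13.0
ee_pos: [0.4444, -0.1772, 0.0418]
tool_rot: [0.0, 0.848, 0.53, 0.0]
contact_force: [-2.3, 0.7, 8.9]
finger_gap: 0.636
finger_force: 40.4
```

```bash
python3 -m pendant '[[[0,0,0],[0,0,-15],0.5],[[0,0,0],[0,0,-45],0.5],[[0,0,0],[0,0,-75],0.5],[[0,0,0],[35,-4,-75],0.5],[[0,0,0],[75,-9,-75],0.5],[[0,0,0],[115,-14,-75],0.5],[[0,0,0],[155,-19,-75],0.5],[[0,0,0],[195,-24,-75],0.5],[[0,0,0],[235,-28,-75],0.5],[[0,0,0],[275,-33,-75],0.5],[[0,0,0],[310,-38,-70],0.5],[[0,0,0],[330,-40,-65],0.5],[[0,0,0],[330,-40,-60],0.5],[[0,0,0],[330,-40,-60],0.5],[[0,0,0],[330,-40,-60],0.5],[[0,0,0],[330,-40,-60],0.5]]'
python3 - <<'E'
from h import *
im,d,p=cam('scene');np.savez('scene3.npz',im=im,d=d);cv2.imwrite('pics/s3.png',cv2.resize(im[170:280,290:440,::-1],None,fx=5,fy=5,interpolation=2))
s=env.observe();print(s['ee_pos'],s['tool_rot'].round(4))
E
```

```text
clock: 14.6
ee_pos: [0.5531, 0.1359, 0.1016]
tool_rot: [0.0, 0.848, 0.529, 0.0]
contact_force: [0.1, 0.3, -1.0]
finger_gap: 0.633
finger_force: 42.5
[0.5532297  0.13592872 0.10162871] [1.000e-04 8.485e-01 5.292e-01 2.000e-04]
```

View pics/s3.png

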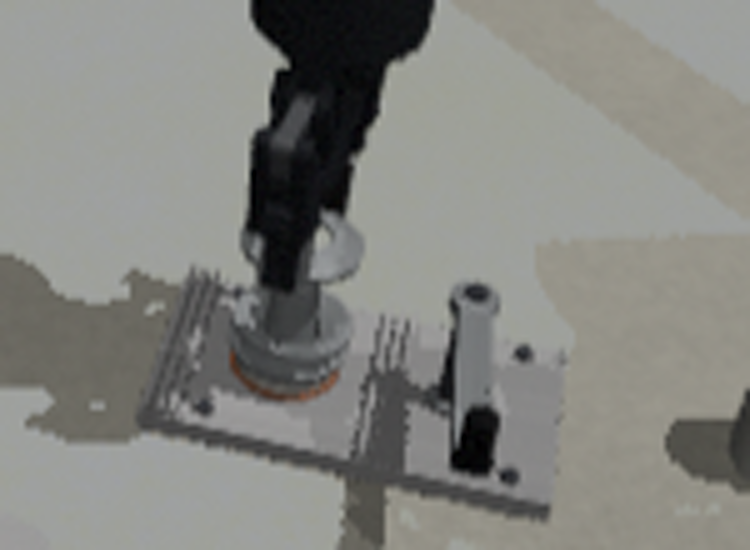

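The third spring is held level, crown up, above the arbor at (303,245), in the same pose as before.

```bash
python3 -m pendant '[[[0,0,0],[0,0,15],0.5],[[0,0,0],[0,0,22],0.5],[[0,0,0],[0,0,27],0.5],[[0,0,0],[0,0,30],0.5],[[0,0,0],[0,0,30],0.5]]'; python3 -m pendant '[[[0,0,0],[0,0,3],0.5],[[0,0,0],[0,0,6],0.5],[[0,0,0],[0,0,8],0.5],[[0,0,0],[0,0,8],0.5]]'
```

```text
clock: 15.15
ee_pos: [0.5531, 0.1368, 0.0711]
tool_rot: [-0.0, 0.848, 0.53, -0.0]
contact_force: [0.2, 0.3, -0.6]
finger_gap: 0.638
finger_force: 42.5
clock: 15.55
ee_pos: [0.5532, 0.137, 0.0638]
tool_rot: [-0.0, 0.848, 0.53, 0.0]
contact_force: [-2.6, -0.2, 4.4]
finger_gap: 0.635
finger_force: 44.7
```

```bash
python3 -m pendant '[[[0,0,0],[0,0,0],-0.3],[[0,0,0],[0,0,0],-0.6],[[0,0,0],[0,0,0],-0.8],[[0,0,0],[0,0,0],-0.8],[[0,0,0],[0,0,0],-0.8],[[0,0,0],[0,0,-20],-0.8],[[0,0,0],[0,0,-55],-0.8],[[0,0,0],[0,0,-75],-0.8],[[0,0,0],[0,0,-75],-0.8],[[0,0,0],[0,0,-75],-0.8]]'
python3 - <<'E'
from h import *
im,d,p=cam('scene');np.savez('scene4.npz',im=im,d=d);cv2.imwrite('pics/s4.png',cv2.resize(im[170:280,290:440,::-1],None,fx=5,fy=5,interpolation=2))
s=env.observe();print(s['ee_pos'],s['qpos'].round(2))
E
```

```text
clock: 16.55
ee_pos: [0.5531, 0.1369, 0.1382]
tool_rot: [0.0, 0.848, 0.53, 0.0]
contact_force: [0.2, -0.7, -0.6]
finger_gap: 0.894
finger_force: 0.0
[0.55261196 0.13681899 0.13742427] [0.11 0.54 1.56 0.   1.04 0.56]
```

View pics/s4.png

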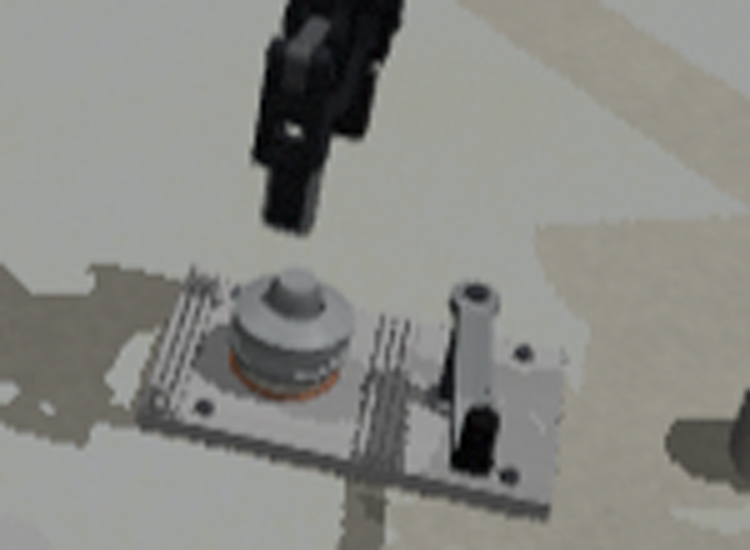

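The third spring sits flat, crown up: three stacked at crop (292,325), arbor tip showing. Now the keeper. Bar angle is about 1.63 rad and the knob is at (685,187), so I'll bring the jaws across the bar over it.

```bash
python3 -m pendant '[[[0,0,-0.15],[9,8,-5],-0.8],[[0,0,-0.3],[18,16,-5],-0.8],[[0,0,-0.45],[27,25,-5],-0.8],[[0,0,-0.6],[36,33,-5],-0.8],[[0,0,-0.75],[45,41,-5],-0.8],[[0,0,-0.9],[54,50,-5],-0.8],[[0,0,-1.05],[63,58,-5],-0.8],[[0,0,-1.2],[72,66,-5],-0.8],[[0,0,-1.35],[81,75,-5],-0.8],[[0,0,-1.5],[90,83,-5],-0.8],[[0,0,-1.65],[99,91,-5],-0.8],[[0,0,-1.79],[103,97,-5],-0.8],[[0,0,-1.79],[103,97,-5],-0.8],[[0,0,-1.79],[103,97,-5],-0.8]]' 20
python3 -c "
from cell import env
print(env.observe()['qpos'].round(2))"
```

```text
clock: 18.0
ee_pos: [0.6848, 0.1868, 0.1416]
tool_rot: [-0.001, 0.119, 0.993, -0.0]
contact_force: [-0.6, 0.1, -0.5]
finger_gap: 0.9
finger_force: 0.0
[ 0.16  0.78  1.08  0.    1.28 -1.17]
```

```bash
python3 -m pendant '[[[0,0,0],[0,0,15],-0.8],[[0,0,0],[0,0,28],-0.8],[[0,0,0],[0,0,34],-0.8],[[0,0,0],[0,0,34],-0.2],[[0,0,0],[0,0,34],0.2],[[0,0,0],[0,0,34],0.5],[[0,0,0],[0,0,34],0.9],[[0,0,0],[0,0,34],0.9],[[0,0,0],[0,0,34],0.9],[[0,0,0],[0,0,34],0.9]]' 20
python3 - <<'E'
from h import *
from scipy.spatial.transform import Rotation as Ro
s=env.observe();w=s['tool_rot'];M=Ro.from_quat([w[1],w[2],w[3],w[0]]).as_matrix();c=s['ee_pos']*1000;print(c,s['finger_gap'],s['contact_force'])
pv=np.array([576.2,213.2]);v=c[:2]-pv;r=np.hypot(*v);a=np.arctan2(v[1],v[0]);end=np.arctan2(136.9-213.2,553-576.2)
print(r,a,end,'turn',a-end)
for k in range(1,15):
    t=(a-end)*k/13;q=pv+112*np.array([np.cos(a-t),np.sin(a-t)])-c[:2];print(k,round(t,3),(M.T@np.r_[q,0]).round(0)[:2])
E
```

```text
clock: 19.0
ee_pos: [0.6858, 0.187, 0.11]
tool_rot: [0.001, 0.117, 0.993, 0.0]
contact_force: [-0.0, 0.0, 3.4]
finger_gap: 0.152
finger_force: 20.9
[685.80208833 186.98793498 109.98472157] 0.15150473828235936 [-0.00683715  0.02566481  3.37536907]
112.6929018128227 -0.23474738141522858 -1.8659763805512155 turn 1.631228999135987
1 0.125 [  2. -14.]
2 0.251 [  4. -28.]
3 0.376 [  9. -41.]
4 0.502 [ 15. -54.]
5 0.627 [ 22. -66.]
6 0.753 [ 31. -77.]
7 0.878 [ 41. -86.]
8 1.004 [ 53. -94.]
9 1.129 [  65. -101.]
10 1.255 [  78. -106.]
11 1.38 [  91. -110.]
12 1.506 [ 105. -112.]
13 1.631 [ 119. -112.]
14 1.757 [ 133. -110.]
```

```bash
python3 -m pendant '[[[0,0,0.06],[1,-7,0],0.9],[[0,0,0.125],[2,-14,0],0.9],[[0,0,0.19],[3,-21,0],0.9],[[0,0,0.25],[4,-28,0],0.9],[[0,0,0.376],[9,-41,0],0.9],[[0,0,0.5],[15,-54,0],0.9],[[0,0,0.627],[22,-66,0],0.9],[[0,0,0.753],[31,-77,0],0.9],[[0,0,0.878],[41,-86,0],0.9],[[0,0,1.0],[53,-94,0],0.9],[[0,0,1.13],[65,-101,0],0.9],[[0,0,1.255],[78,-106,0],0.9],[[0,0,1.38],[91,-110,0],0.9],[[0,0,1.5],[104,-112,0],0.9],[[0,0,1.5],[104,-112,0],0.9]]'
```

```text
clock: 20.5
ee_pos: [0.5571, 0.1013, 0.11]
tool_rot: [0.0, 0.763, 0.646, -0.001]
contact_force: [-1.2, -5.7, 2.3]
finger_gap: 0.153
finger_force: 20.9
```

```bash
python3 -m pendant '[[[0,0,0.07],[1,-7,0],0.9],[[0,0,0.13],[2,-13,0],0.9],[[0,0,0.14],[2,-15,0],0.9],[[0,0,0.15],[2,-17,0],0.9],[[0,0,0.15],[2,-17,0],0.9]]'
```

```text
clock: 21.0
ee_pos: [0.5416, 0.1052, 0.1099]
tool_rot: [0.001, 0.809, 0.588, -0.001]
contact_force: [-1.8, -9.4, 6.1]
finger_gap: 0.152
finger_force: 21.3
```

```bash
python3 -m pendant '[[[0,0,0.02],[1,-2,0],0.9],[[0,0,0.03],[1.5,-4,0],0.9],[[0,0,0.03],[1.5,-4,0],0.9],[[0,0,0.03],[1.5,-4,0],0.9]]'
```

```text
clock: 21.4
ee_pos: [0.5413, 0.1057, 0.1101]
tool_rot: [0.004, 0.818, 0.576, 0.001]
contact_force: [7.3, -18.1, -0.9]
finger_gap: 0.154
finger_force: 21.0
```

The stop is felt: the reaction rises with no motion. Release and rise.

```bash
python3 -m pendant '[[[0,0,0],[0,0,0],0.4],[[0,0,0],[0,0,0],0.2],[[0,0,0],[0,0,0],0],[[0,0,0],[0,0,0],0],[[0,0,0],[0,0,-20],0],[[0,0,0],[0,0,-50],0],[[0,0,0],[0,0,-90],0],[[0,0,0],[-45,0,-110],0],[[0,0,0],[-90,0,-120],0],[[0,0,0],[-135,0,-120],0],[[0,0,0],[-180,0,-120],0],[[0,0,0],[-180,0,-120],0],[[0,0,0],[-180,0,-120],0]]'
python3 - <<'E'
from h import *
im,d,p=cam('scene');im2,d2,p2=cam('top')
a=cv2.resize(im[190:270,320:420,::-1],None,fx=4,fy=4,interpolation=2);b=cv2.resize(im2[120:225,140:271,::-1],None,fx=3.05,fy=3.05,interpolation=2)
b=cv2.resize(b,(400,320));cv2.imwrite('pics/fin.png',np.hstack([a,b]))
P=pts(d2,p2);g=(.542,.106)
m=(np.hypot(P[...,0]-g[0],P[...,1]-g[1])<.02)&(P[...,2]>.088)&(P[...,2]<.11);k=P[m].mean(0)*1000
pv=np.array([576.2,213.2]);print(m.sum(),k,np.arctan2(k[1]-pv[1],k[0]-pv[0])-np.arctan2(136.7-213.2,552.6-576.2))
r=np.hypot(P[...,0]-.5528,P[...,1]-.1368)*1000;mm=(r>17)&(r<26)&(P[...,2]>.035)&(P[...,2]<.06)
X=P[mm]*1000;A=np.c_[X[:,:2]-[552.8,136.8],-(np.hypot(X[:,0]-552.8,X[:,1]-136.8)),np.ones(len(X))];print(len(X),np.linalg.lstsq(A,X[:,2],rcond=None)[0])
E
```

```text
clock: 22.7
ee_pos: [0.4776, -0.0604, 0.2294]
tool_rot: [-0.0, 0.818, 0.575, 0.0]
contact_force: [0.1, -0.2, -0.6]
finger_gap: 0.5
finger_force: 0.0
33 [543.05458864 106.02598294 101.32615218] -0.0007033887173222286
162 [4.98205131e-02 1.45256662e-02 4.25227479e-01 5.97848414e+01]
```

View pics/fin.png

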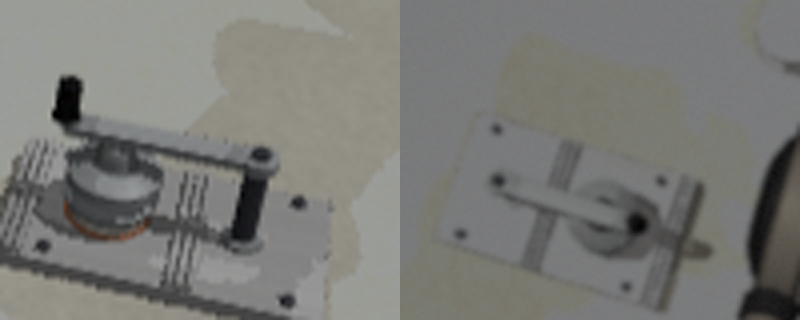

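The final view shows the bar over the three-spring stack (left (115,180)) with the knob just past the arbor. The measured bar angle is about 0, and the arm is clear.

```bash
python3 -c "
from cell import env
print(env.sign_off())"
```

```text
the job is handed in; nothing more can be done
None
```

The three springs are stacked on the arbor crown up, down, up; the spare is still on the nest, the keeper is closed against its stop and released, and the job was handed in at about 23 s of the 58 s allowed.

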